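Find the high spot of a copier flywheel with a dial indicator

TASK

The copier prints bands, so its flywheel has been put on the runout gauge: slide the dial indicator towards the wheel by its knob until the plunger is pressed onto the rim with the needle about half a turn round. Then turn the wheel by its crank through one full turn while watching the needle, and after that bring the highest spot of the rim back under the plunger and leave it standing there with the plunger still on it. Be gentle: never load the plunger with more than 8 N (it must not bottom), leave the mug, the keys and the highlighter where they are, and let go of everything at the end.

Things in the scene. Friction and masses are not known exactly. Their poses are not given: they have to be found in the camera images.
- gauge: Runout gauge, fixed to the desk: grey bed plate 110 x 286 mm, top 16 mm up; upright spindle with the flywheel at one end, carriage with the dial indicator at the other. Origin on the desk under the spindle; its y axis points from the indicator to the wheel.
- axis (a point): Point on the spindle's vertical axis at the rim's mid height, 50 mm above the desk. The flywheel's steel rim (16 mm wide, about 120 mm across) is distorted: smooth but not round, radius between 58.5 and 62.5 mm, more than one bulge, one of them the highest; where that lies on the wheel differs each time and is not marked.
- spindle (a joint): Turning angle of wheel and crank together, rad, growing anticlockwise seen from above; starts between -0.6 and 0.6, no end stops, counts on past a full turn (6.28). Light friction (about 0.06 N m): it stays where it is left.
- knob (a point): Centre of the carriage's black ribbed knob, 22 mm across, 74 to 104 mm above the desk on a thin post (this point is 89 mm up). The carriage slides only along the level line from this point to the axis; about 6 N moves it and it stays where it is left.
- carriage (a joint): How far the carriage has been slid towards the wheel, m, 0 to 0.045; it starts between 0 and 0.016 with the plunger clear of the rim.
- needle (a joint): Angle of the dial's red needle, rad: 0 with the plunger out, when it points at the red mark, away from the wheel; grows clockwise seen from above by 0.628 rad for each mm that the plunger is pressed in (half a turn, pointing at the wheel, is 3.14 rad or 5 mm).
- dial (a point): Centre of the indicator's white dial, which lies face up, 61 mm above the desk; 71 mm across its steel bezel, whose top is 65 mm up. Ten long strokes, one for each mm of plunger travel.
- plunger: The indicator's sprung plunger with a ball tip of 6 mm, level, 50 mm above the desk, pointing straight at the axis. It needs about 0.8 N at first and 1.2 N when fully in; travel 10.5 mm, then it is bottomed and the load rises at once; spinning the wheel fast (over 2 rad/s) also loads it. Its origin is not on it: use tip.
- tip (a point): Foremost point of the plunger's ball tip, which touches the rim; it moves with the plunger.
- mug: Green and white mug, 78 mm across, 101 mm tall, with a handle; origin under its centre. Leave alone.
- keys: Bunch of keys with a blue tag, 101 x 122 x 8 mm, flat on the desk; origin under its centre. Leave alone.
- highlighter: Black and yellow highlighter, 25 x 109 x 15 mm, lying on the desk; origin under its centre. Leave alone.
- crank (a point): Centre of the crank's upright black handle, a round grip 16 mm across and 45 mm tall (74 to 119 mm above the desk; this point is 98 mm up). The grip spins freely on its pin and circles 38 mm from the axis, in any angle. Below it are the dark crank arm (top 72 mm) and, over the axis, a 15 mm round nut (top 79 mm).

How it is judged:
On the way, in this order (a step that is already met when the one before it is completed fails the run):
1. the plunger is pressed onto the rim, the needle about half a turn round (value of joint needle between 2.3 and 4 rad and contact force between plunger and anything else above 0.3 N), for 0.3 s.
2. the wheel has been turned through a whole turn, either way, with the plunger on the rim ((value of joint spindle above 5.6 rad or value of joint spindle below -5.6 rad) and contact force between plunger and anything else above 0.3 N).
At the end, for the whole second after the job is handed in: the wheel stands still with the highest spot of its rim under the plunger (within 0.2 mm of the greatest height, about 15 degrees of turn either way), the plunger pressed on it by more than 0.3 N and the needle at least a tenth of a turn round (horizontal distance between tip and axis above 0.0615 m and contact force between plunger and anything else above 0.3 N and value of joint needle above 0.6 rad and velocity of joint spindle between -0.05 and 0.05 rad/s); the robot touches nothing.
It fails at once if the plunger is loaded with more than 8 N (contact force between plunger and anything else above 8 N).
It fails at once if the mug, the keys or the highlighter is moved by more than 15 mm (distance of any of mug, keys, highlighter from where it was at the start of the episode above 0.015 m).
It also fails if it takes over 64 s, if anything falls off the work surface, if the arm or the gripper's body presses on something with over 40 N, if the wrist force passes 120 N, or if a joint passes its speed limit or range.

ROBOT

A 6-joint arm with a two-finger parallel gripper is mounted at the origin on the work surface; the furniture and walls round the work are solid. World frame = base frame: x ahead of the robot, y to its left, z up, the work surface at z = 0. Lengths are in m, angles in rad, forces in N, time in s.
With the tool pointing down it reaches from about 0.375 to 0.9 m from the base axis. Payload 3.1 kg.
Tool frame: the origin (TCP) lies at the very end of the fingers, on their centre line; the grasp point (between the pads) lies 19 mm behind it; z points along the fingers, y is the line along which they close (so a half turn about z gives the same grasp; the last joint's range is limited). The gripper opens to 87 mm and grips with 3 to 60 N. Pads are 19 mm wide; open, the fingers measure 117 mm over their backs; the gripper's body (75 mm by 190 mm) begins 51 mm behind the grasp point.
Start: joints at [1.002, 0.527, 1.433, -0, 1.181, -0.178], TCP at [0.238, 0.578, 0.223] pointing down, gripper open.
Joint ranges: [-3.08, 3.08], [-0.75, 2.2], [0.22, 2.44], [-1.43, 4.57], [0, 2.65], [-2.85, 2.85]. Speed limits (rad/s): [2.79, 2.79, 3.14, 3.14, 3.14, 3.14].

INTERFACE

Orientations are given as a unit quaternion [x, y, z, w].
In Python, from rig import status, viewer, robot gives the robot as it stands.
- The arm moves only by the tool arm_command, never from a script. Its arguments are lists of equal length, an entry for each row: "delta_rot": the turn, a rotation vector about the tool's x, y, z in degrees, a list of three; "delta_pos": the shift along the tool's x, y, z in m, a list of three; "gripper": the closure, from -1 (fully open) to 1 (shut). In form: {"delta_rot": [[rx, ry, rz], ...], "delta_pos": [[dx, dy, dz], ...], "gripper": [gripper, ...]}. A call has 1 to 12 rows; each row is the pose to reach, as a shift and turn from the pose commanded when the call began, along the tool's axes at that moment; what a row does not reach only later rows make up. A row lasts 1/12 s, in which the tool goes at most 41.7 mm and 7.16 degrees, less where a joint would pass 70% of its speed; a pose out of reach is approached as far as the arm can. A call with a gripper value outside its range is refused whole. The fingers move at their own pace and stop on an object; "grip_force" is the grip in N (left out, the last holds). Time passes only in rows, so rows that repeat a pose let the fingers close. It gives the time, the measured TCP pose, the force, the opening and the grip force at its end, in the units of the state.
- status.get_obs(): the state, without advancing time (a new reading comes with each control period).
- viewer.camera(name): name is "scene" or "top"; returns a dict with "pixels" (400x640x3 uint8, blue, green, red), "fx", "fy", "cx", "cy" (pixels), "pose" (4x4, takes a point from camera to world coordinates). Camera axes: x right, y down, z forward; pixel columns grow to the right and rows downward; lengths in m; the calibration is good to about 2 mm. A picture is of the moment at which its call begins. There is no depth.
- robot.hand_in(): hands the job in; it is judged then, once.
The state is a dict: "time": time; "q": joint angles; "joint_velocities": joint speeds; "joint_torque": joint torques, N m; "position": TCP position; "tool_rot": TCP orientation; "ft_force": force on the tool from outside, world axes, zero at the start; "moment": the same for the moment, N m; "grip_width": finger opening in m; "grip_force": force on a finger pad.
Only numpy, scipy, OpenCV 4.12 (cv2) and the standard library are available. Lean on these libraries where they do the work, as an engineer would, in place of code of your own. Each camera call takes 0.05 s, during which the arm holds its last target. There are 200 camera calls.

## Working session

There is one attempt and no reset: what is moved stays moved. The work goes in short steps, Python scripts to look and compute and a tool call to move; the robot and the scene stay as the last step left them, time stands still between calls to the robot, and variables do not carry over. Pictures are saved under pics/ and viewed, at most 10 in all, crops included, and the job is handed in when it is done.

Besides the shell and the picture viewer there is one more tool, called after ">>>" as name(argument=value, ...) on one line, values as JSON. arm_command: Moves the arm, as the interface text tells. Its arguments: {"type":"object","properties":{"delta_rot":{"type":"array","items":{"type":"array","items":{"type":"number"}}},"delta_pos":{"type":"array","items":{"type":"array","items":{"type":"number"}}},"gripper":{"type":"array","items":{"type":"number"}},"grip_force":{"type":"number"}},"required":["delta_rot","delta_pos","gripper"]}

```bash
mkdir -p pics
cat > h.py <<'E'
import numpy as np, cv2
from rig import status, viewer, robot
from scipy.spatial.transform import Rotation as R
def cam(n): 
    c=viewer.camera(n); c['pixels']=np.array(c['pixels'],dtype=np.uint8); return c
def pt(c,u,v,z):
    P=np.array(c['pose']); d=P[:3,:3]@[(u-c['cx'])/c['fx'],(v-c['cy'])/c['fy'],1]; o=P[:3,3]
    return o+d*(z-o[2])/d[2]
def px(c,p):
    P=np.array(c['pose']); q=P[:3,:3].T@(np.array(p)-P[:3,3]); return c['fx']*q[0]/q[2]+c['cx'],c['fy']*q[1]/q[2]+c['cy']
E
python3 - <<'E'
from h import *
a=cam('top');b=cam('scene')
cv2.imwrite('pics/t0.png',a['pixels']);cv2.imwrite('pics/s0.png',b['pixels'])
for c in(a,b): print(c['fx'],c['cx'],c['cy'],np.round(c['pose'],3).tolist())
o=status.get_obs();print(o['time'],o['position'],o['tool_rot'],o['grip_width'])
print(R.from_quat(o['tool_rot']).as_matrix().round(3))
E
```

```text
514.1163383943646 317.7614853518827 199.70430957098665 [[-0.013, -0.992, 0.126, 0.343], [-1.0, 0.012, -0.009, 0.038], [0.007, -0.126, -0.992, 1.276], [0.0, 0.0, 0.0, 1.0]]
407.30161099851586 320.1263623675241 200.23491218663005 [[0.715, -0.462, 0.525, -0.026], [-0.699, -0.496, 0.516, -0.507], [0.022, -0.736, -0.677, 0.746], [0.0, 0.0, 0.0, 1.0]]
0.1 [0.23770915 0.57732842 0.22169032] [ 1.94159398e-01  9.80969530e-01 -8.94352500e-04 -3.31590409e-04] 0.0869680608153189
[[-0.925  0.381 -0.001]
 [ 0.381  0.925 -0.002]
 [ 0.    -0.002 -1.   ]]
```

View pics/t0.png

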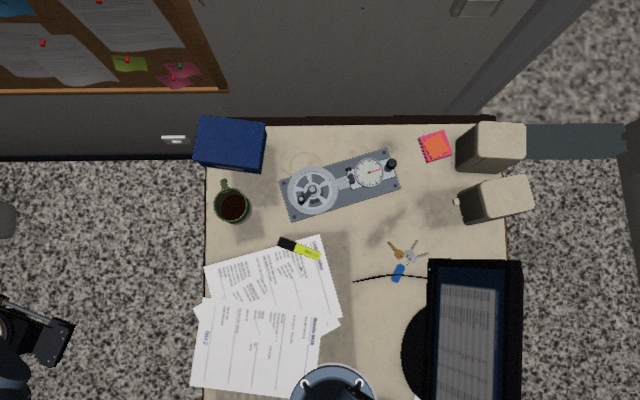

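View pics/s0.png

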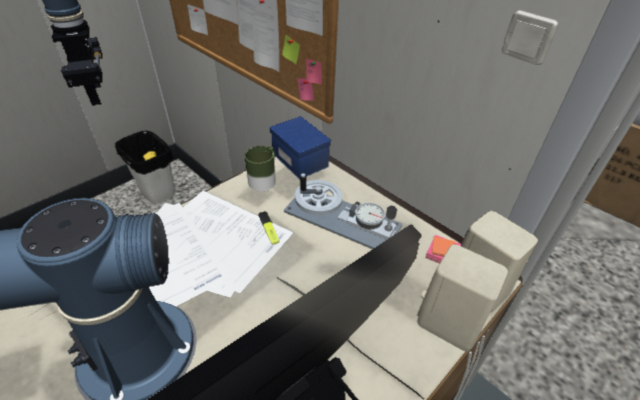

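Top view: wheel at about (313,190), crank handle about (303,200), dial (370,172), knob (391,164). The mug (232,206) and the box at left are near the wheel; the highlighter (300,248) and keys (407,255) are off to the front.

Run:
```python
from h import *
a=cv2.imread('pics/t0.png');b=cv2.imread('pics/s0.png')
A=cv2.resize(a[140:225,270:410],None,fx=5.7,fy=5.7,interpolation=cv2.INTER_CUBIC)[:, :798]
B=cv2.resize(b[160:260,280:420],None,fx=5.7,fy=5.7,interpolation=cv2.INTER_CUBIC)[:, :798]
cv2.imwrite('pics/z0.png',A);cv2.imwrite('pics/z1.png',B)
c=cam('top')
for n,u,v,z in [('wheel',313,190,.058),('crank',303,200,.119),('crankbase',303,200,.075),('knob',391,164,.104),('dial',370,172,.062)]: print(n,pt(c,u,v,z).round(4))
```

```text
wheel [0.5215 0.0382 0.058 ]
crank [0.4899 0.0611 0.119 ]
crankbase [0.4955 0.062  0.075 ]
knob [ 0.5735 -0.1436  0.104 ]
dial [ 0.5628 -0.0991  0.062 ]
```

View pics/z0.png

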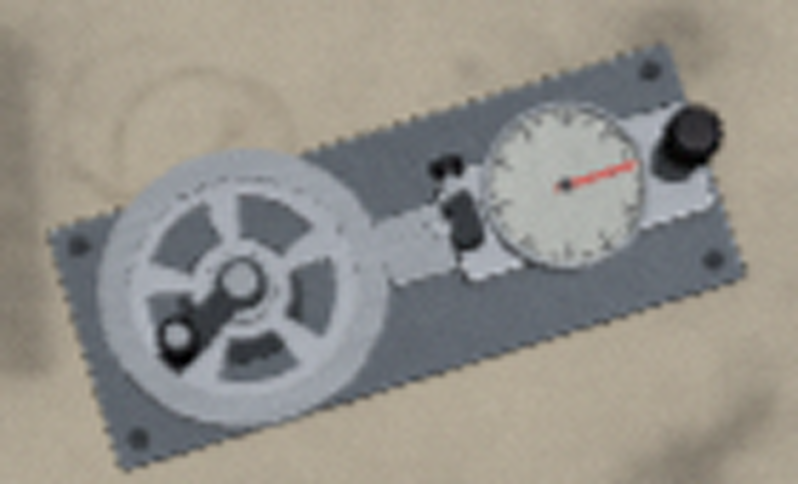

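View pics/z1.png

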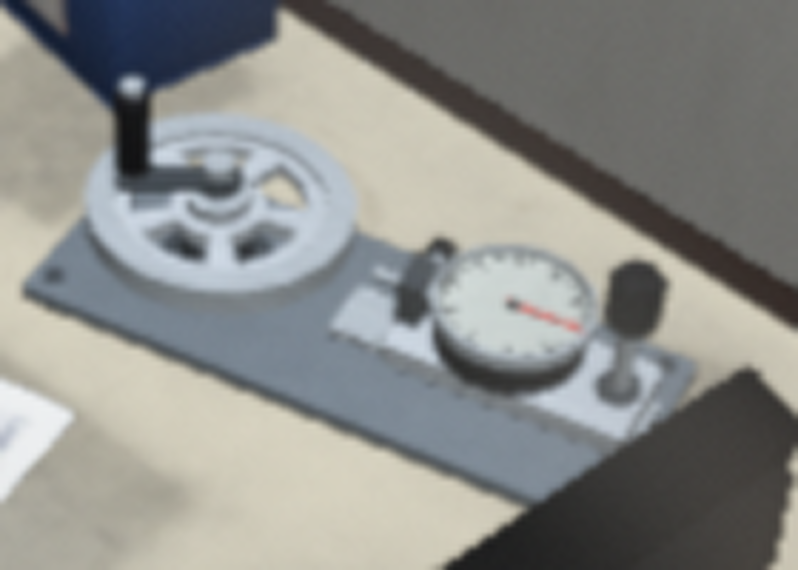

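Zoomed views: nut top at full-frame (312.3,188.8), crank top (301.2,198.8), knob top (392.3,162.8), dial centre (369.3,172.3). The needle is at the red mark, pointing away from the wheel, so the plunger is clear. I'll refine these and plan the first move.

```bash
cat >> h.py <<'E'
def plan(p,yaw=None):
    """delta_pos / delta_rot z for target tcp p and tool-y yaw (deg)"""
    o=status.get_obs(); M=R.from_quat(o['tool_rot']).as_matrix()
    print('t',round(o['time'],2),'tcp',np.round(o['position'],4),'dpos',(M.T@(np.array(p)-o['position'])).round(4))
    if yaw is not None:
        y=np.array([np.cos(np.radians(yaw)),np.sin(np.radians(yaw)),0]); T=np.c_[np.cross(y,[0,0,-1]),y,[0,0,-1]]
        print('drot',np.degrees(R.from_matrix(M.T@T).as_rotvec()).round(2))
E
python3 - <<'E'
from h import *
c=cam('top'); s=cam('scene')
P={n:pt(c,u,v,z) for n,u,v,z in [('nut',312.3,188.8,.079),('crank',301.2,198.8,.119),('knob',392.3,162.8,.104),('dial',369.3,172.3,.061)]}
S={n:pt(s,280+u/5.7,160+v/5.7,z) for n,u,v,z in [('nut',222,165,.079),('crank',131,86,.119),('knob',637,270,.104),('dial',515,304,.061)]}
for n in P: print(n,P[n].round(4),S[n].round(4))
a=(P['nut']+S['nut'])/2;k=(P['knob']+S['knob'])/2;h=(P['crank']+S['crank'])/2
g=(a-k)[:2];yaw=np.degrees(np.arctan2(g[1],g[0]));print('yaw',yaw,np.hypot(*g), 'crank r',np.hypot(*(h-a)[:2]))
plan([k[0],k[1],.2],yaw)
E
```

```text
nut [0.5213 0.0398 0.079 ] [0.5186 0.0338 0.079 ]
crank [0.4927 0.0652 0.119 ] [0.4933 0.0647 0.119 ]
knob [ 0.5763 -0.1467  0.104 ] [ 0.5759 -0.1467  0.104 ]
dial [ 0.5623 -0.0975  0.061 ] [ 0.5617 -0.1002  0.061 ]
yaw 107.02932139608255 0.19188654171047972 crank r 0.03896579709285661
t 0.25 tcp [0.2379 0.5776 0.2221] dpos [-0.5887 -0.5408  0.0225]
drot [-5.000e-02 -3.000e-02 -3.942e+01]
```

>>> arm_command(delta_rot=[[0, 0, -4], [0, 0, -8], [0, 0, -12], [0, 0, -16], [0, 0, -20], [0, 0, -24], [0, 0, -28], [0, 0, -32], [0, 0, -36], [0, 0, -39.4], [0, 0, -39.4], [0, 0, -39.4]], delta_pos=[[-0.024, -0.022, 0], [-0.05, -0.046, 0], [-0.076, -0.07, 0], [-0.102, -0.094, 0], [-0.128, -0.118, 0], [-0.154, -0.142, 0], [-0.18, -0.166, 0], [-0.206, -0.19, 0], [-0.232, -0.214, 0], [-0.258, -0.238, 0], [-0.284, -0.262, 0], [-0.31, -0.286, 0]], gripper=[-0.2, -0.2, -0.2, -0.2, -0.2, -0.2, -0.2, -0.2, -0.2, -0.2, -0.2, -0.2], grip_force=15)

```text
time: 1.25
position: [0.4162, 0.1937, 0.2227]
tool_rot: [-0.148, 0.989, 0.0, 0.0]
ft_force: [0.4, -0.2, -0.4]
grip_width: 0.0521
grip_force: 0.0
```

```bash
python3 -c "
from h import *
plan([.576,-.147,.15],107);o=status.get_obs();print(o['q'],o['grip_width'])"
```

```text
t 1.25 tcp [0.4162 0.1937 0.2227] dpos [-0.0531 -0.3726  0.0727]
drot [-0.    0.02  0.02]
[ 1.91455171e-01  3.04886893e-01  1.83396571e+00  4.01843903e-05
  1.00237125e+00 -1.67643980e+00] 0.05210375245180255
```

>>> arm_command(delta_rot=[[0, 0, 0], [0, 0, 0], [0, 0, 0], [0, 0, 0], [0, 0, 0], [0, 0, 0], [0, 0, 0], [0, 0, 0], [0, 0, 0], [0, 0, 0], [0, 0, 0], [0, 0, 0]], delta_pos=[[-0.005, -0.036, 0], [-0.01, -0.073, 0.005], [-0.015, -0.11, 0.012], [-0.02, -0.147, 0.019], [-0.026, -0.184, 0.026], [-0.032, -0.221, 0.033], [-0.037, -0.258, 0.04], [-0.042, -0.295, 0.047], [-0.047, -0.332, 0.055], [-0.053, -0.36, 0.065], [-0.053, -0.373, 0.073], [-0.053, -0.373, 0.073]], gripper=[-0.2, -0.2, -0.2, -0.2, -0.2, -0.2, -0.2, -0.2, -0.2, -0.2, -0.2, -0.2])

```text
time: 2.25
position: [0.5756, -0.1484, 0.1477]
tool_rot: [-0.146, 0.989, 0.0, -0.001]
ft_force: [0.5, 0.6, -0.3]
grip_width: 0.052
grip_force: 0.0
```

Run:
```python
from h import *
plan([.576,-.147,.079],107)
s=cam('scene');t=cam('top')
I=np.vstack([cv2.resize(t['pixels'][130:230,270:430],None,fx=4,fy=3)[:300],cv2.resize(s['pixels'][150:250,300:460],None,fx=4,fy=3)])
cv2.imwrite('pics/a1.png',I)
```

```text
t 2.25 tcp [ 0.5756 -0.1484  0.1477] dpos [-0.0009  0.0012  0.0687]
drot [ 0.04 -0.08 -0.18]
```

View pics/a1.png

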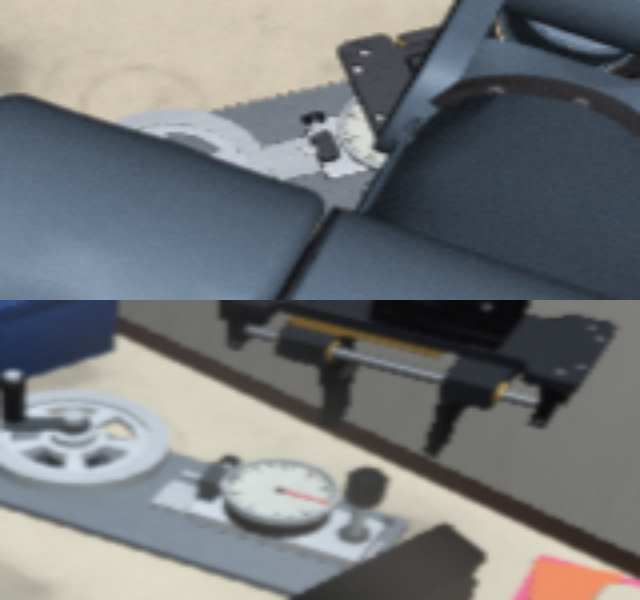

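Top view: the arm blocks the wheel and most of the dial. Scene view: the dial and needle are clear (needle still at the red mark) and the fingers straddle the knob from above. Next: descend and grip.

>>> arm_command(delta_rot=[[0, 0, 0], [0, 0, 0], [0, 0, 0], [0, 0, 0], [0, 0, 0], [0, 0, 0], [0, 0, 0], [0, 0, 0], [0, 0, 0], [0, 0, 0], [0, 0, 0], [0, 0, 0]], delta_pos=[[-0.001, 0.001, 0.015], [-0.001, 0.001, 0.035], [-0.001, 0.001, 0.055], [-0.001, 0.001, 0.069], [-0.001, 0.001, 0.069], [-0.001, 0.001, 0.069], [-0.001, 0.001, 0.069], [-0.001, 0.001, 0.069], [-0.001, 0.001, 0.069], [-0.001, 0.001, 0.069], [-0.001, 0.001, 0.069], [-0.001, 0.001, 0.069]], gripper=[-0.2, -0.2, -0.2, -0.2, 1, 1, 1, 1, 1, 1, 1, 1], grip_force=12)

```text
time: 3.35
position: [0.577, -0.1452, 0.0817]
tool_rot: [-0.148, 0.989, -0.001, 0.001]
ft_force: [-0.6, -0.7, 5.4]
grip_width: 0.0215
grip_force: 12.0
```

```bash
cat >> h.py <<'E'
C0=np.array([.562,-.0985,.061])   # dial centre, initial
def needle(c,ctr,yaw=107.0):
    """red pixels -> dial plane -> needle angle (clockwise from direction away from wheel)"""
    u0,v0=px(c,ctr); I=c['pixels'].astype(int)
    m=(I[...,2]-np.maximum(I[...,0],I[...,1]))
    pts=[];w=[]
    for v in range(int(v0)-22,int(v0)+23):
        for u in range(int(u0)-22,int(u0)+23):
            if m[v,u]>25:
                p=pt(c,u,v,ctr[2])[:2]
                if np.hypot(*(p-ctr[:2]))<.031: pts.append(p-ctr[:2]);w.append(m[v,u])
    if not w: return None,0,None
    pts=np.array(pts);w=np.array(w,float)
    g=np.radians(yaw); out=-np.array([np.cos(g),np.sin(g)])
    q=(pts*w[:,None]).sum(0)/w.sum()
    ang=(np.arctan2(out[1],out[0])-np.arctan2(q[1],q[0]))%(2*np.pi)
    return ang,len(w),q
E
python3 - <<'E'
from h import *
s=cam('scene');print(needle(s,C0)); o=status.get_obs();print(o['position'],o['ft_force'],o['grip_width'])
E
```

```text
(np.float64(0.006078848020379279), 18, array([ 0.00453748, -0.01517066]))
[ 0.57702353 -0.14522135  0.08171652] [ 0.1463616  -1.43416661  6.17457105] 0.02183748957678766
```

>>> arm_command(delta_rot=[[0, 0, 0], [0, 0, 0], [0, 0, 0], [0, 0, 0], [0, 0, 0], [0, 0, 0]], delta_pos=[[0, 0.001, 0], [0, 0.002, 0], [0, 0.003, 0], [0, 0.004, 0], [0, 0.005, 0], [0, 0.005, 0]], gripper=[1, 1, 1, 1, 1, 1])

```text
time: 3.9
position: [0.5762, -0.1423, 0.0817]
tool_rot: [-0.148, 0.989, -0.002, 0.002]
ft_force: [-0.0, -6.0, 4.3]
grip_width: 0.0217
grip_force: 12.0
```

```bash
cat > n.py <<'E'
from h import *
K0=np.array([.577,-.1452]); g=np.array([np.cos(np.radians(107)),np.sin(np.radians(107))])
s=cam('scene'); o=status.get_obs(); d=(o['position'][:2]-K0)@g
c=C0.copy(); c[:2]+=g*d
print('slid',round(d,4),'lat',np.cross(g,o['position'][:2]-K0).round(4),needle(s,c),np.round(o['ft_force'],1),round(o['time'],2))
cv2.imwrite('pics/cur.png',cv2.resize(s['pixels'][160:240,300:420],None,fx=6,fy=6,interpolation=2))
E
python3 -W ignore n.py
```

```text
slid 0.003 lat -0.0001 (np.float64(0.0011616514590320204), 16, array([ 0.00521642, -0.01713329])) [-0.6 -5.6  5.1] 3.95
```

>>> arm_command(delta_rot=[[0, 0, 0], [0, 0, 0], [0, 0, 0], [0, 0, 0], [0, 0, 0], [0, 0, 0], [0, 0, 0]], delta_pos=[[0, 0.001, 0], [0, 0.002, 0], [0, 0.003, 0], [0, 0.004, 0], [0, 0.005, 0], [0, 0.006, 0], [0, 0.006, 0]], gripper=[1, 1, 1, 1, 1, 1, 1])

```text
time: 4.53
position: [0.5745, -0.1366, 0.0817]
tool_rot: [-0.148, 0.989, -0.002, 0.002]
ft_force: [0.7, -6.0, 5.5]
grip_width: 0.0214
grip_force: 12.0
```

```bash
python3 -W ignore n.py
```

```text
slid 0.009 lat -0.0001 (np.float64(0.00239217622184551), 18, array([ 0.0047619 , -0.01570979])) [ 0.5 -5.8  5.5] 4.58
```

>>> arm_command(delta_rot=[[0, 0, 0], [0, 0, 0], [0, 0, 0], [0, 0, 0], [0, 0, 0], [0, 0, 0], [0, 0, 0]], delta_pos=[[0, 0.001, 0], [0, 0.002, 0], [0, 0.003, 0], [0, 0.004, 0], [0, 0.005, 0], [0, 0.006, 0], [0, 0.006, 0]], gripper=[1, 1, 1, 1, 1, 1, 1])

```text
time: 5.17
position: [0.5728, -0.1308, 0.0817]
tool_rot: [-0.148, 0.989, -0.002, 0.002]
ft_force: [0.2, -5.5, 5.3]
grip_width: 0.0215
grip_force: 12.0
```

```bash
python3 -W ignore n.py
```

```text
slid 0.015 lat -0.0002 (np.float64(0.01485184371795567), 16, array([ 0.00484111, -0.01671868])) [ 0.2 -5.   3.7] 5.22
```

>>> arm_command(delta_rot=[[0, 0, 0], [0, 0, 0], [0, 0, 0], [0, 0, 0], [0, 0, 0], [0, 0, 0], [0, 0, 0]], delta_pos=[[0, 0.001, 0], [0, 0.002, 0], [0, 0.003, 0], [0, 0.004, 0], [0, 0.005, 0], [0, 0.006, 0], [0, 0.006, 0]], gripper=[1, 1, 1, 1, 1, 1, 1])

```text
time: 5.8
position: [0.5712, -0.1254, 0.0817]
tool_rot: [-0.148, 0.989, -0.003, 0.002]
ft_force: [-0.9, -6.9, 4.5]
grip_width: 0.0212
grip_force: 12.0
```

```bash
python3 -W ignore n.py
```

```text
slid 0.0206 lat -0.0002 (np.float64(2.5558292569387606), 12, array([-0.01234371,  0.01015304])) [-0.5 -7.   4.2] 5.85
```

Touched: the needle reads 2.56 rad. I'll go 0.9 mm further and hold.

>>> arm_command(delta_rot=[[0, 0, 0], [0, 0, 0], [0, 0, 0], [0, 0, 0], [0, 0, 0]], delta_pos=[[0, 0.0005, 0], [0, 0.0009, 0], [0, 0.0009, 0], [0, 0.0009, 0], [0, 0.0009, 0]], gripper=[1, 1, 1, 1, 1])

```text
time: 6.27
position: [0.571, -0.1247, 0.0817]
tool_rot: [-0.148, 0.989, -0.003, 0.002]
ft_force: [-0.2, -7.1, 4.5]
grip_width: 0.0216
grip_force: 12.0
```

```bash
python3 -W ignore n.py
```

```text
slid 0.0214 lat -0.0002 (np.float64(3.081113160979294), 14, array([-0.00488815,  0.0130982 ])) [ 0.3 -7.3  4.4] 6.32
```

View pics/cur.png

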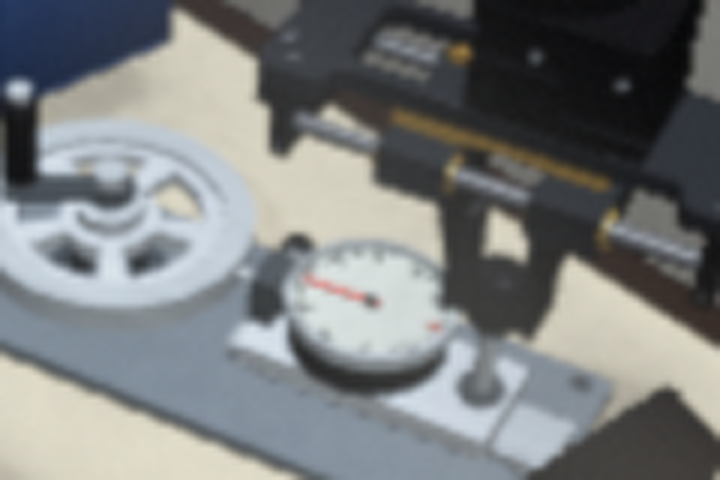

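The view shows the needle about half a turn round, pointing at the wheel (305,280 in the crop). The static red mark is at (433,327), and I'll exclude it from the mask. Now unload, open and rise.

>>> arm_command(delta_rot=[[0, 0, 0], [0, 0, 0], [0, 0, 0], [0, 0, 0], [0, 0, 0], [0, 0, 0], [0, 0, 0], [0, 0, 0], [0, 0, 0], [0, 0, 0]], delta_pos=[[0, -0.001, 0], [0, -0.0018, 0], [0, -0.0018, 0], [0, -0.0018, 0], [0, -0.0018, 0], [0, -0.0018, 0], [0, -0.0018, -0.015], [0, -0.0018, -0.04], [0, -0.0018, -0.06], [0, -0.0018, -0.06]], gripper=[1, 1, -0.2, -0.2, -0.2, -0.2, -0.2, -0.2, -0.2, -0.2])

```text
time: 7.15
position: [0.5721, -0.1241, 0.144]
tool_rot: [-0.148, 0.989, -0.002, 0.003]
ft_force: [0.7, -0.0, 1.0]
grip_width: 0.0518
grip_force: 0.0
```

```bash
sed -i 's/if np.hypot(\*(p-ctr\[:2\]))<.031:/if .005<np.hypot(*(p-ctr[:2]))<.023:/' h.py
cat > m.py <<'E'
from h import *
C1=np.array([.562,-.0985,.061]); C1[:2]+=.0214*np.array([np.cos(np.radians(107)),np.sin(np.radians(107))])
A=np.array([.5213,.0398])
def read():
    s=cam('scene'); o=status.get_obs(); n=needle(s,C1); d=o['position'][:2]-A
    print('t',round(o['time'],2),'needle',round(n[0],3),n[1],np.round(n[2],4),'F',np.round(o['ft_force'],1),'handle r,ang',np.hypot(*d).round(4),np.degrees(np.arctan2(d[1],d[0])).round(1))
    return s
E
python3 - <<'E'
from m import *
read(); plan([.4927,.0652,.14],107)
E
```

```text
t 7.2 needle 3.09 10 [-0.0048  0.0132] F [-0.2  0.  -0.1] handle r,ang 0.1709 -73.1
t 7.2 tcp [ 0.571  -0.1237  0.1423] dpos [0.0196 0.2036 0.0017]
drot [-0.15  0.19  0.02]
```

>>> arm_command(delta_rot=[[0, 0, 0], [0, 0, 0], [0, 0, 0], [0, 0, 0], [0, 0, 0], [0, 0, 0], [0, 0, 0], [0, 0, 0], [0, 0, 0]], delta_pos=[[0.003, 0.03, 0], [0.006, 0.065, 0], [0.01, 0.1, 0], [0.013, 0.135, 0], [0.016, 0.17, 0], [0.019, 0.195, 0], [0.0196, 0.2036, 0], [0.0196, 0.2036, 0], [0.0196, 0.2036, 0]], gripper=[-0.3, -0.3, -0.3, -0.3, -0.3, -0.3, -0.3, -0.3, -0.3], grip_force=10)

```text
time: 7.95
position: [0.4917, 0.0654, 0.14]
tool_rot: [-0.149, 0.989, -0.0, -0.0]
ft_force: [0.2, -0.1, -0.2]
grip_width: 0.0565
grip_force: 0.0
```

Run:
```python
from m import *
s=read(); plan([.4927,.0652,.084],107)
cv2.imwrite('pics/cr.png',cv2.resize(s['pixels'][130:230,260:400],None,fx=5,fy=5,interpolation=2))
```

```text
t 8.0 needle 3.09 10 [-0.0048  0.0133] F [0.4 0.3 1.2] handle r,ang 0.0382 139.3
t 8.0 tcp [0.4923 0.0647 0.1402] dpos [-0.0005  0.0004  0.0562]
drot [-0.04  0.03  0.01]
```

View pics/cr.png

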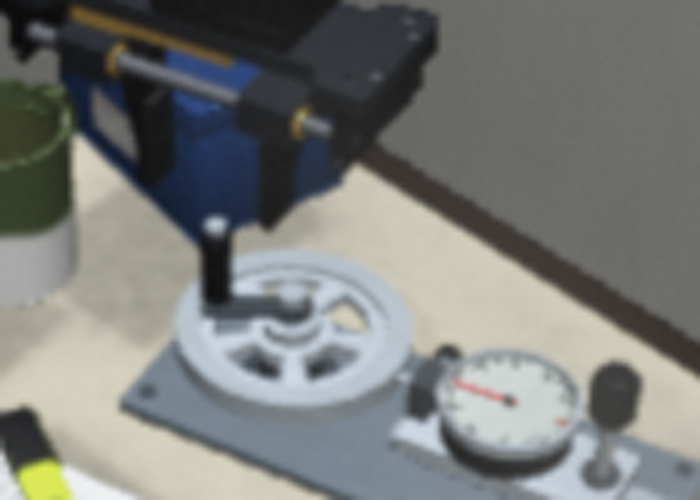

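Scene view: the fingers are centred over the handle (215,225 in the crop), clear of the mug. The blue box is shorter than the gripper body's height, and the needle is at half a turn. Descend and grip the handle.

>>> arm_command(delta_rot=[[0, 0, 0], [0, 0, 0], [0, 0, 0], [0, 0, 0], [0, 0, 0], [0, 0, 0], [0, 0, 0], [0, 0, 0], [0, 0, 0], [0, 0, 0], [0, 0, 0], [0, 0, 0]], delta_pos=[[0, 0.0, 0.014], [0, 0, 0.03], [0, 0, 0.046], [0, 0, 0.055], [0, 0, 0.055], [0, 0, 0.055], [0, 0, 0.055], [0, 0, 0.055], [0, 0, 0.055], [0, 0, 0.055], [0, 0, 0.055], [0, 0, 0.055]], gripper=[-0.3, -0.3, -0.3, -0.3, 1, 1, 1, 1, 1, 1, 1, 1], grip_force=10)

```text
time: 9.0
position: [0.4914, 0.0658, 0.086]
tool_rot: [-0.148, 0.989, 0.0, 0.0]
ft_force: [-0.3, 0.6, 2.0]
grip_width: 0.0158
grip_force: 10.0
```

Run:
```python
from m import *
read(); o=status.get_obs(); print(o['position'],o['grip_width'])
M=R.from_quat(o['tool_rot']).as_matrix();print(M.round(3))
# circle offsets in tool axes, anticlockwise 30 deg steps from 138.4
for k in range(0,13):
    pass
a0=138.4
def row(a): return A+.0382*np.array([np.cos(np.radians(a)),np.sin(np.radians(a))])
for a in range(0,361,10):
    d=row(a0+a)-row(a0); print(a,(M[:2,:2].T@d).round(4).tolist(),end='; ')
```

```text
t 9.05 needle 3.091 10 [-0.0047  0.0129] F [-1.2  1.2  2.9] handle r,ang 0.0396 139.0
[0.49139078 0.06577632 0.08594688] 0.015605086262916462
[[-0.956 -0.293  0.   ]
 [-0.293  0.956  0.   ]
 [-0.     0.    -1.   ]]
0 [0.0, 0.0]; 10 [0.0054, -0.004]; 20 [0.01, -0.0088]; 30 [0.0136, -0.0143]; 40 [0.0163, -0.0204]; 50 [0.0179, -0.0269]; 60 [0.0183, -0.0335]; 70 [0.0176, -0.0402]; 80 [0.0157, -0.0465]; 90 [0.0127, -0.0525]; 100 [0.0088, -0.0579]; 110 [0.0039, -0.0625]; 120 [-0.0016, -0.0661]; 130 [-0.0077, -0.0688]; 140 [-0.0142, -0.0704]; 150 [-0.0208, -0.0708]; 160 [-0.0274, -0.0701]; 170 [-0.0338, -0.0682]; 180 [-0.0398, -0.0652]; 190 [-0.0452, -0.0613]; 200 [-0.0497, -0.0564]; 210 [-0.0534, -0.0509]; 220 [-0.0561, -0.0448]; 230 [-0.0577, -0.0383]; 240 [-0.0581, -0.0317]; 250 [-0.0573, -0.0251]; 260 [-0.0555, -0.0187]; 270 [-0.0525, -0.0127]; 280 [-0.0486, -0.0074]; 290 [-0.0437, -0.0028]; 300 [-0.0382, 0.0009]; 310 [-0.0321, 0.0036]; 320 [-0.0256, 0.0052]; 330 [-0.019, 0.0056]; 340 [-0.0124, 0.0048]; 350 [-0.006, 0.003]; 360 [-0.0, 0.0];
```

```bash
cat > w.py <<'E'
import numpy as np,sys
# tool frame: x=(-.956,-.293), y=(-.293,.956)
M=np.array([[-.956,-.293],[-.293,.956]])
def rows(a0,step,n): # a0 start angle, step per row
    f=lambda a:.038*np.array([np.cos(np.radians(a)),np.sin(np.radians(a))])
    return [(M.T@(f(a0+step*i)-f(a0))*1e4).round().astype(int).tolist() for i in range(1,n+1)]
if __name__=='__main__':
    for k in range(18): print(k+1,rows(139+20*k,5,4))
E
python3 w.py
```

```text
1 [[27, -19], [53, -40], [77, -63], [98, -88]]
2 [[19, -27], [36, -56], [50, -85], [62, -116]]
3 [[9, -32], [15, -65], [18, -98], [18, -131]]
4 [[-3, -33], [-8, -66], [-16, -98], [-27, -129]]
5 [[-14, -30], [-30, -59], [-49, -86], [-70, -112]]
6 [[-23, -24], [-48, -45], [-75, -64], [-104, -81]]
7 [[-30, -14], [-61, -26], [-93, -35], [-125, -41]]
8 [[-33, -3], [-66, -4], [-99, -1], [-132, 5]]
9 [[-32, 8], [-63, 19], [-94, 33], [-122, 49]]
10 [[-27, 19], [-53, 40], [-77, 63], [-98, 88]]
11 [[-19, 27], [-36, 56], [-50, 85], [-62, 116]]
12 [[-9, 32], [-15, 65], [-18, 98], [-18, 131]]
13 [[3, 33], [8, 66], [16, 98], [27, 129]]
14 [[14, 30], [30, 59], [49, 86], [70, 112]]
15 [[23, 24], [48, 45], [75, 64], [104, 81]]
16 [[30, 14], [61, 26], [93, 35], [125, 41]]
17 [[33, 3], [66, 4], [99, 1], [132, -5]]
18 [[32, -8], [63, -19], [94, -33], [122, -49]]
```

>>> arm_command(delta_rot=[[0, 0, 0], [0, 0, 0], [0, 0, 0], [0, 0, 0], [0, 0, 0], [0, 0, 0]], delta_pos=[[0.0027, -0.0019, 0], [0.0053, -0.004, 0], [0.0077, -0.0063, 0], [0.0098, -0.0088, 0], [0.0098, -0.0088, 0], [0.0098, -0.0088, 0]], gripper=[1, 1, 1, 1, 1, 1])

```text
time: 9.55
position: [0.484, 0.0537, 0.0859]
tool_rot: [-0.148, 0.989, -0.0, -0.0]
ft_force: [-2.1, 0.2, 5.8]
grip_width: 0.0157
grip_force: 10.0
```

```bash
python3 -c "
from m import *
read()"
```

```text
t 9.6 needle 2.911 9 [-0.0068  0.0118] F [-1.3  0.7  6.2] handle r,ang 0.0398 159.6
```

>>> arm_command(delta_rot=[[0, 0, 0], [0, 0, 0], [0, 0, 0], [0, 0, 0], [0, 0, 0], [0, 0, 0]], delta_pos=[[0.0019, -0.0027, 0], [0.0036, -0.0056, 0], [0.005, -0.0085, 0], [0.0062, -0.0116, 0], [0.0062, -0.0116, 0], [0.0062, -0.0116, 0]], gripper=[1, 1, 1, 1, 1, 1])

```text
time: 10.1
position: [0.4816, 0.0406, 0.0859]
tool_rot: [-0.148, 0.989, -0.0, -0.0]
ft_force: [-1.9, -0.4, 6.0]
grip_width: 0.0153
grip_force: 10.0
```

```bash
python3 -c "
from m import *
s=read()
cv2.imwrite('pics/c2.png',cv2.resize(s['pixels'][130:230,260:400],None,fx=5,fy=5,interpolation=2))"
```

```text
t 10.15 needle 2.283 10 [-0.0126  0.0056] F [-1.3 -0.2  5.5] handle r,ang 0.0397 178.9
```

View pics/c2.png

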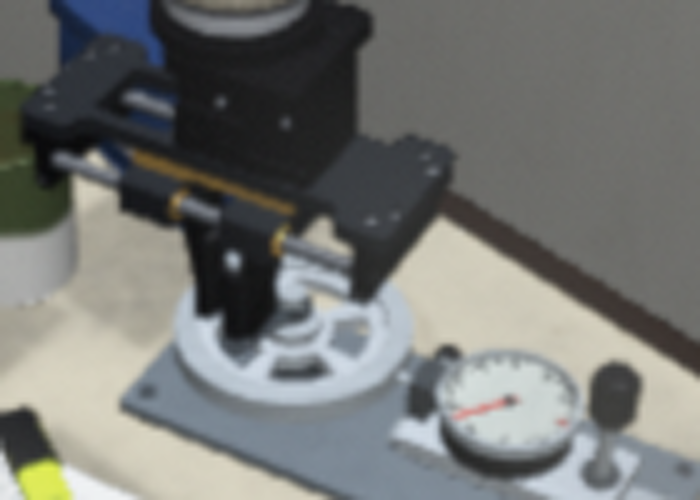

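The crank turns with the handle, forces are small, and the needle is clearly readable. I'll continue in batches.

>>> arm_command(delta_rot=[[0, 0, 0], [0, 0, 0], [0, 0, 0], [0, 0, 0], [0, 0, 0], [0, 0, 0]], delta_pos=[[0.0009, -0.0032, 0], [0.0015, -0.0065, 0], [0.0018, -0.0098, 0], [0.0018, -0.0131, 0], [0.0018, -0.0131, 0], [0.0018, -0.0131, 0]], gripper=[1, 1, 1, 1, 1, 1])

```text
time: 10.65
position: [0.4839, 0.0274, 0.0859]
tool_rot: [-0.148, 0.989, -0.0, -0.0]
ft_force: [-1.7, 0.3, 5.3]
grip_width: 0.0156
grip_force: 10.0
```

```bash
python3 -c "
from m import *
read()"
```

```text
t 10.7 needle 1.622 11 [-0.014  -0.0035] F [-1.  -0.8  5.5] handle r,ang 0.0394 -161.6
```

>>> arm_command(delta_rot=[[0, 0, 0], [0, 0, 0], [0, 0, 0], [0, 0, 0], [0, 0, 0], [0, 0, 0]], delta_pos=[[-0.0003, -0.0033, 0], [-0.0008, -0.0066, 0], [-0.0016, -0.0098, 0], [-0.0027, -0.0129, 0], [-0.0027, -0.0129, 0], [-0.0027, -0.0129, 0]], gripper=[1, 1, 1, 1, 1, 1])

```text
time: 11.2
position: [0.4907, 0.0157, 0.0859]
tool_rot: [-0.148, 0.989, -0.001, 0.0]
ft_force: [-0.7, -0.4, 4.9]
grip_width: 0.0158
grip_force: 10.0
```

```bash
python3 -c "
from m import *
read()"
```

```text
t 11.25 needle 1.16 9 [-0.0115 -0.0098] F [-0.4 -1.1  5.1] handle r,ang 0.039 -141.9
```

>>> arm_command(delta_rot=[[0, 0, 0], [0, 0, 0], [0, 0, 0], [0, 0, 0], [0, 0, 0], [0, 0, 0]], delta_pos=[[-0.0014, -0.003, 0], [-0.003, -0.0059, 0], [-0.0049, -0.0086, 0], [-0.007, -0.0112, 0], [-0.007, -0.0112, 0], [-0.007, -0.0112, 0]], gripper=[1, 1, 1, 1, 1, 1])

```text
time: 11.75
position: [0.5009, 0.0072, 0.0859]
tool_rot: [-0.148, 0.989, -0.001, 0.0]
ft_force: [-0.2, 0.1, 5.3]
grip_width: 0.0158
grip_force: 10.0
```

```bash
python3 -c "
from m import *
read()"
```

```text
t 11.8 needle 0.928 10 [-0.0086 -0.0117] F [-1.1 -0.4  4.7] handle r,ang 0.0384 -122.2
```

>>> arm_command(delta_rot=[[0, 0, 0], [0, 0, 0], [0, 0, 0], [0, 0, 0], [0, 0, 0], [0, 0, 0]], delta_pos=[[-0.0023, -0.0024, 0], [-0.0048, -0.0045, 0], [-0.0075, -0.0064, 0], [-0.0104, -0.0081, 0], [-0.0104, -0.0081, 0], [-0.0104, -0.0081, 0]], gripper=[1, 1, 1, 1, 1, 1])

```text
time: 12.3
position: [0.513, 0.0029, 0.0859]
tool_rot: [-0.148, 0.989, -0.0, 0.0]
ft_force: [0.2, 0.9, 5.2]
grip_width: 0.0157
grip_force: 10.0
```

```bash
python3 -c "
from m import *
read()"
```

```text
t 12.35 needle 1.059 10 [-0.0099 -0.0104] F [-1.1  1.5  4.4] handle r,ang 0.0378 -102.6
```

>>> arm_command(delta_rot=[[0, 0, 0], [0, 0, 0], [0, 0, 0], [0, 0, 0], [0, 0, 0], [0, 0, 0]], delta_pos=[[-0.003, -0.0014, 0], [-0.0061, -0.0026, 0], [-0.0093, -0.0035, 0], [-0.0125, -0.0041, 0], [-0.0125, -0.0041, 0], [-0.0125, -0.0041, 0]], gripper=[1, 1, 1, 1, 1, 1])

```text
time: 12.85
position: [0.526, 0.0028, 0.0859]
tool_rot: [-0.148, 0.989, -0.0, 0.0]
ft_force: [-1.1, 1.2, 4.9]
grip_width: 0.0155
grip_force: 10.0
```

```bash
python3 -c "
from m import *
read()"
```

```text
t 12.9 needle 1.406 9 [-0.0131 -0.0065] F [-1.2  1.8  4.6] handle r,ang 0.0373 -82.7
```

>>> arm_command(delta_rot=[[0, 0, 0], [0, 0, 0], [0, 0, 0], [0, 0, 0], [0, 0, 0], [0, 0, 0]], delta_pos=[[-0.0033, -0.0003, 0], [-0.0066, -0.0004, 0], [-0.0099, -0.0001, 0], [-0.0132, 0.0005, 0], [-0.0132, 0.0005, 0], [-0.0132, 0.0005, 0]], gripper=[1, 1, 1, 1, 1, 1])

```text
time: 13.4
position: [0.5382, 0.0072, 0.0859]
tool_rot: [-0.148, 0.989, -0.0, -0.0]
ft_force: [-1.2, 0.8, 5.9]
grip_width: 0.0155
grip_force: 10.0
```

```bash
python3 -c "
from m import *
read()"
```

```text
t 13.45 needle 1.434 9 [-0.0133 -0.0061] F [-0.9  0.4  5.3] handle r,ang 0.0368 -62.6
```

>>> arm_command(delta_rot=[[0, 0, 0], [0, 0, 0], [0, 0, 0], [0, 0, 0], [0, 0, 0], [0, 0, 0]], delta_pos=[[-0.0032, 0.0008, 0], [-0.0063, 0.0019, 0], [-0.0094, 0.0033, 0], [-0.0122, 0.0049, 0], [-0.0122, 0.0049, 0], [-0.0122, 0.0049, 0]], gripper=[1, 1, 1, 1, 1, 1])

```text
time: 13.95
position: [0.5483, 0.0153, 0.0859]
tool_rot: [-0.148, 0.989, -0.0, -0.0]
ft_force: [-2.1, 0.4, 5.9]
grip_width: 0.0158
grip_force: 10.0
```

```bash
python3 -c "
from m import *
read()"
```

```text
t 14.0 needle 1.736 8 [-0.0141 -0.0019] F [-1.3  0.6  5.3] handle r,ang 0.0364 -42.2
```

>>> arm_command(delta_rot=[[0, 0, 0], [0, 0, 0], [0, 0, 0], [0, 0, 0], [0, 0, 0], [0, 0, 0]], delta_pos=[[-0.0027, 0.0019, 0], [-0.0053, 0.004, 0], [-0.0077, 0.0063, 0], [-0.0098, 0.0088, 0], [-0.0098, 0.0088, 0], [-0.0098, 0.0088, 0]], gripper=[1, 1, 1, 1, 1, 1])

```text
time: 14.5
position: [0.555, 0.0265, 0.0859]
tool_rot: [-0.148, 0.989, -0.0, -0.0]
ft_force: [-1.6, 0.8, 5.1]
grip_width: 0.0157
grip_force: 10.0
```

```bash
python3 -c "
from m import *
read()"
```

```text
t 14.55 needle 1.688 11 [-0.0143 -0.0026] F [-0.3  0.5  5.8] handle r,ang 0.0363 -21.5
```

>>> arm_command(delta_rot=[[0, 0, 0], [0, 0, 0], [0, 0, 0], [0, 0, 0], [0, 0, 0], [0, 0, 0]], delta_pos=[[-0.0019, 0.0027, 0], [-0.0036, 0.0056, 0], [-0.005, 0.0085, 0], [-0.0062, 0.0116, 0], [-0.0062, 0.0116, 0], [-0.0062, 0.0116, 0]], gripper=[1, 1, 1, 1, 1, 1])

```text
time: 15.05
position: [0.5576, 0.0394, 0.0859]
tool_rot: [-0.148, 0.989, -0.0, -0.0]
ft_force: [-0.9, 0.7, 6.3]
grip_width: 0.0154
grip_force: 10.0
```

```bash
python3 -c "
from m import *
read()"
```

```text
t 15.1 needle 1.199 10 [-0.0115 -0.0091] F [-1.2  0.4  5.1] handle r,ang 0.0363 -0.7
```

>>> arm_command(delta_rot=[[0, 0, 0], [0, 0, 0], [0, 0, 0], [0, 0, 0], [0, 0, 0], [0, 0, 0]], delta_pos=[[-0.0009, 0.0032, 0], [-0.0015, 0.0065, 0], [-0.0018, 0.0098, 0], [-0.0018, 0.0131, 0], [-0.0018, 0.0131, 0], [-0.0018, 0.0131, 0]], gripper=[1, 1, 1, 1, 1, 1])

```text
time: 15.6
position: [0.5557, 0.0523, 0.0859]
tool_rot: [-0.148, 0.989, -0.0, -0.0]
ft_force: [-0.9, -1.0, 5.9]
grip_width: 0.0155
grip_force: 10.0
```

```bash
python3 -c "
from m import *
read()"
```

```text
t 15.65 needle 1.015 9 [-0.0091 -0.0105] F [-1.9  0.5  5.9] handle r,ang 0.0366 20.0
```

>>> arm_command(delta_rot=[[0, 0, 0], [0, 0, 0], [0, 0, 0], [0, 0, 0], [0, 0, 0], [0, 0, 0]], delta_pos=[[0.0003, 0.0033, 0], [0.0008, 0.0066, 0], [0.0016, 0.0098, 0], [0.0027, 0.0129, 0], [0.0027, 0.0129, 0], [0.0027, 0.0129, 0]], gripper=[1, 1, 1, 1, 1, 1])

```text
time: 16.15
position: [0.5494, 0.064, 0.0859]
tool_rot: [-0.148, 0.989, -0.0, 0.0]
ft_force: [-0.8, -2.0, 6.3]
grip_width: 0.0157
grip_force: 10.0
```

```bash
python3 -c "
from m import *
read()"
```

```text
t 16.2 needle 0.941 9 [-0.0088 -0.0117] F [-1.5 -1.3  7. ] handle r,ang 0.0371 40.8
```

>>> arm_command(delta_rot=[[0, 0, 0], [0, 0, 0], [0, 0, 0], [0, 0, 0], [0, 0, 0], [0, 0, 0]], delta_pos=[[0.0014, 0.003, 0], [0.003, 0.0059, 0], [0.0049, 0.0086, 0], [0.007, 0.0112, 0], [0.007, 0.0112, 0], [0.007, 0.0112, 0]], gripper=[1, 1, 1, 1, 1, 1])

```text
time: 16.7
position: [0.5392, 0.073, 0.0859]
tool_rot: [-0.148, 0.989, -0.0, -0.0]
ft_force: [-1.0, -1.8, 7.3]
grip_width: 0.0155
grip_force: 10.0
```

```bash
python3 -c "
from m import *
read()"
```

```text
t 16.75 needle 1.042 9 [-0.0101 -0.011 ] F [-1.1 -2.5  6.4] handle r,ang 0.0377 61.6
```

>>> arm_command(delta_rot=[[0, 0, 0], [0, 0, 0], [0, 0, 0], [0, 0, 0], [0, 0, 0], [0, 0, 0]], delta_pos=[[0.0023, 0.0024, 0], [0.0048, 0.0045, 0], [0.0075, 0.0064, 0], [0.0104, 0.0081, 0], [0.0104, 0.0081, 0], [0.0104, 0.0081, 0]], gripper=[1, 1, 1, 1, 1, 1])

```text
time: 17.25
position: [0.5271, 0.0777, 0.0859]
tool_rot: [-0.148, 0.989, -0.0, 0.0]
ft_force: [-0.6, -3.6, 7.6]
grip_width: 0.0157
grip_force: 10.0
```

```bash
python3 -c "
from m import *
read()"
```

```text
t 17.3 needle 1.406 9 [-0.0131 -0.0065] F [-0.3 -2.8  6.8] handle r,ang 0.0384 81.4
```

>>> arm_command(delta_rot=[[0, 0, 0], [0, 0, 0], [0, 0, 0], [0, 0, 0], [0, 0, 0], [0, 0, 0]], delta_pos=[[0.003, 0.0014, 0], [0.0061, 0.0026, 0], [0.0093, 0.0035, 0], [0.0125, 0.0041, 0], [0.0125, 0.0041, 0], [0.0125, 0.0041, 0]], gripper=[1, 1, 1, 1, 1, 1])

```text
time: 17.8
position: [0.5141, 0.0781, 0.0859]
tool_rot: [-0.148, 0.989, -0.0, 0.0]
ft_force: [0.3, -3.8, 6.4]
grip_width: 0.0156
grip_force: 10.0
```

```bash
python3 -c "
from m import *
read()"
```

```text
t 17.85 needle 2.283 10 [-0.0126  0.0056] F [ 1.5 -3.3  7.4] handle r,ang 0.039 100.7
```

>>> arm_command(delta_rot=[[0, 0, 0], [0, 0, 0], [0, 0, 0], [0, 0, 0], [0, 0, 0], [0, 0, 0]], delta_pos=[[0.0033, 0.0003, 0], [0.0066, 0.0004, 0], [0.0099, 0.0001, 0], [0.0132, -0.0005, 0], [0.0132, -0.0005, 0], [0.0132, -0.0005, 0]], gripper=[1, 1, 1, 1, 1, 1])

```text
time: 18.35
position: [0.5015, 0.0739, 0.0859]
tool_rot: [-0.148, 0.989, 0.0, 0.0]
ft_force: [1.0, -3.1, 6.9]
grip_width: 0.0158
grip_force: 10.0
```

```bash
python3 -c "
from m import *
read()"
```

```text
t 18.4 needle 2.88 9 [-0.0074  0.0118] F [ 0.8 -2.4  6.7] handle r,ang 0.0394 120.0
```

>>> arm_command(delta_rot=[[0, 0, 0], [0, 0, 0], [0, 0, 0], [0, 0, 0], [0, 0, 0], [0, 0, 0]], delta_pos=[[0.0032, -0.0008, 0], [0.0063, -0.0019, 0], [0.0094, -0.0033, 0], [0.0122, -0.0049, 0], [0.0122, -0.0049, 0], [0.0122, -0.0049, 0]], gripper=[1, 1, 1, 1, 1, 1])

```text
time: 18.9
position: [0.4914, 0.066, 0.0859]
tool_rot: [-0.148, 0.989, 0.0, 0.0]
ft_force: [1.1, -1.5, 8.0]
grip_width: 0.0158
grip_force: 10.0
```

```bash
python3 -c "
from m import *
read()"
```

```text
t 18.95 needle 3.091 10 [-0.0048  0.0132] F [ 1.6 -1.9  7.3] handle r,ang 0.0397 138.8
```

The peak is at handle angle about 140° (2.28 rad at both 100.7° and 178.9°). I'll overshoot 20° to make sure a whole turn is counted, then come back 19°.

>>> arm_command(delta_rot=[[0, 0, 0], [0, 0, 0], [0, 0, 0], [0, 0, 0], [0, 0, 0], [0, 0, 0], [0, 0, 0], [0, 0, 0], [0, 0, 0], [0, 0, 0], [0, 0, 0], [0, 0, 0]], delta_pos=[[0.0027, -0.0019, 0], [0.0053, -0.004, 0], [0.0077, -0.0063, 0], [0.0098, -0.0088, 0], [0.0098, -0.0088, 0], [0.0098, -0.0088, 0], [0.0077, -0.0063, 0], [0.0053, -0.004, 0], [0.0027, -0.0019, 0], [0.0006, -0.0004, 0], [0.0006, -0.0004, 0], [0.0006, -0.0004, 0]], gripper=[1, 1, 1, 1, 1, 1, 1, 1, 1, 1, 1, 1])

```text
time: 19.95
position: [0.4909, 0.0654, 0.0859]
tool_rot: [-0.148, 0.989, 0.0, 0.0]
ft_force: [1.1, -1.2, 7.3]
grip_width: 0.0156
grip_force: 10.0
```

```bash
python3 -c "
from m import *
read()"
```

```text
t 20.0 needle 3.116 11 [-0.0045  0.0135] F [ 1.4 -1.3  7.9] handle r,ang 0.0397 139.8
```

>>> arm_command(delta_rot=[[0, 0, 0], [0, 0, 0], [0, 0, 0], [0, 0, 0], [0, 0, 0], [0, 0, 0], [0, 0, 0], [0, 0, 0], [0, 0, 0], [0, 0, 0]], delta_pos=[[0, 0, 0], [0, 0, 0], [0, 0, 0], [0, 0, 0], [0, 0, 0], [0, 0, -0.015], [0, 0, -0.04], [0, 0, -0.07], [0, 0, -0.1], [0, 0, -0.1]], gripper=[1, -0.3, -0.3, -0.3, -0.3, -0.3, -0.3, -0.3, -0.3, -0.3])

```text
time: 20.83
position: [0.4939, 0.065, 0.19]
tool_rot: [-0.148, 0.989, -0.001, 0.005]
ft_force: [1.2, 0.1, 0.2]
grip_width: 0.0559
grip_force: 0.0
```

```bash
python3 -c "
from m import *
s=read()
cv2.imwrite('pics/end.png',cv2.resize(s['pixels'][130:230,260:400],None,fx=5,fy=5,interpolation=2))"
```

```text
t 20.88 needle 3.118 11 [-0.0045  0.0136] F [ 0.6  0.  -1.4] handle r,ang 0.0382 138.7
```

View pics/end.png

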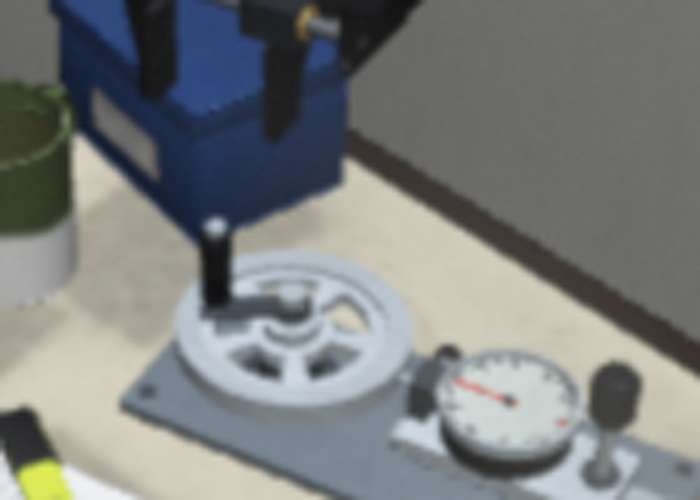

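The handle is released at (215,225) in the crop, the needle is at 3.12 rad (its maximum), the fingers are clear, and the mug and highlighter haven't moved.

```bash
python3 -c "
from h import *
print(robot.hand_in())"
```

```text
the job is handed in; nothing more can be done
None
```

I handed the job in at about 21 s: the plunger is on the rim at its highest spot with the needle at about 3.1 rad (half a turn), the wheel went through one full turn first, and the gripper has let go and is clear; no verdict came back.

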